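Load a chisel-handle blank into the saw cradle, home on the length stop

TASK

Take the long round handle blank off its notched rest, lay it in the open part of the saw cradle's V-groove, and push it along the groove, under the slotted guide bridge, until its end has pushed in the small sprung nose of the length stop's screw and bears lightly and steadily on the screw. The stop is only held by friction: do not push it off its setting. Leave the blank lying free in the groove, touching the nose, and leave everything else on the bench as it is.

Things in the scene. Friction and masses are not known exactly. Their poses are not given: they have to be found in the camera images.
- blank: Plain round wooden chisel-handle blank, a cylinder 28 mm in diameter and 160 mm long, 50 to 90 g, both ends alike. Origin at its middle on the axis; its x runs along the axis. It starts lying in the two notches of the rest, its axis about 32 mm above the bench. Free in the V-groove it slides with under 1 N, more if pressed down.
- rest: Low fixed dark wooden rest, 150 x 62 mm, two V-notched posts 24 mm high at 60 mm either side of its middle; between the posts there is 106 mm free over its 5 mm thick floor. Origin at the centre of its underside; its x runs along the blank that lies in it.
- cradle: Fixed wooden saw cradle, 340 mm long (x from -160 to +180 mm) by 100 mm wide, on a plywood base 12 mm thick. Origin on its underside, mid-width; x runs along the groove towards the stop. A straight 90 degree V-groove on its middle line (y = 0), open above and at the rear, runs from x = -160 to +160 mm between two rails, 70 mm over their outsides, tops 31 mm above the bench.
- groove (a point): Point on the axis of a blank lying in the groove, 40 mm above the bench (8.5 mm above the rail tops), 65 mm behind the cradle's origin: with the blank's middle here its front end is 15 mm short of the bridge. Axes as the cradle's. A blank in the groove has its upper side 54 mm above the bench.
- bridge (a point): Top middle of the slotted aluminium guide bridge over the groove, 44.5 mm ahead of the cradle's origin. The bridge is 29 mm long (cradle x = +30 to +59 mm), its posts stand 34 mm apart, its underside is 58 mm and its top 69 mm above the bench. The blank can be laid from above only behind it, then slides under it for 35 to 130 mm.
- stop: Length stop beyond the bridge: dark steel plate 46 mm wide, 30 mm high, on a foot, 115 to 135 mm ahead of the cradle's origin. Origin: middle of its front face at blank-axis height; axes as the cradle's. From here a 10 mm thick stop screw sticks out towards the blank (-x) by an unmeasured 6 to 46 mm, set anew each time, 2 mm sprung nose included (in at 1.2 N). The stop slips at 6 N.
- offcut: short round offcut, 28 mm in diameter and 55 mm long, standing on end; leave alone
- stick: square wooden stick 150 x 22 x 22 mm lying on the bench; leave alone
- chisel: wide chisel with a wooden handle, 275 mm long, lying on the bench; leave alone
- spokeshave: black iron spokeshave with two looped handles, 270 mm wide; leave alone
- screws: small steel bowl, 90 mm in diameter; leave alone
There are look-alikes about, which are no part of the job. Several things have the shape of the blank; the one meant has the colours described above.

How it is judged:
On the way, in this order (a step that is already met when the one before it is completed fails the run):
1. the blank lies in the V-groove (within 3 mm of its line), its end still more than 65 mm short of the stop plate (y of blank in the frame of stop between -0.003 and 0.003 m and z of blank in the frame of stop between -0.003 and 0.003 m and angle between the x axis of blank and the x axis of stop, either way round below 0.05 rad and x of blank in the frame of stop between -0.3 and -0.145 m), for 0.2 s.
2. the blank, lying in the groove, is pressed on the stop with more than 1 N for 0.2 s (y of blank in the frame of stop between -0.003 and 0.003 m and z of blank in the frame of stop between -0.003 and 0.003 m and angle between the x axis of blank and the x axis of stop, either way round below 0.05 rad and contact force between blank and stop above 1 N), for 0.2 s.
At the end, for the whole second after the job is handed in: The blank lies at rest in the V-groove, its axis within 3 mm and 0.05 rad of the groove's, its end still touching the nose of the stop screw (contact force above 0.05 N), and the stop is within 2 mm of where it was set (y of blank in the frame of stop between -0.003 and 0.003 m and z of blank in the frame of stop between -0.003 and 0.003 m and angle between the x axis of blank and the x axis of stop, either way round below 0.05 rad and x of blank in the frame of stop between -0.13 and -0.08 m and contact force between blank and stop above 0.05 N and linear speed of blank below 0.01 m/s and distance of stop from where it was at the start of the episode below 0.002 m).
It fails at once if the stop is pushed more than 2 mm off its setting (distance of stop from where it was at the start of the episode above 0.002 m).
It fails at once if another thing on the bench is moved by more than 15 mm (distance of any of offcut, stick, chisel, spokeshave, screws from where it was at the start of the episode above 0.015 m).
It also fails if it takes over 64 s, if anything falls off the work surface, if the arm or the gripper's body presses on something with over 40 N, if the wrist force passes 120 N, or if a joint passes its speed limit or range.

ROBOT

A 6-joint arm with a two-finger parallel gripper is mounted at the origin on the work surface. World frame = base frame: x ahead of the robot, y to its left, z up, the work surface at z = 0. Lengths are in m, angles in rad, forces in N, time in s.
With the tool pointing down it reaches from about 0.35 to 0.775 m from the base axis. Payload 5.5 kg.
Tool frame: the origin (TCP) lies at the very end of the fingers, on their centre line; the grasp point (between the pads) lies 19 mm behind it; z points along the fingers, y is the direction in which the jaws open and shut (so a half turn about z gives the same grasp; the last joint's range is limited). The gripper opens to 85 mm and grips with 20 to 120 N. Pads are 22 mm wide; open, the fingers measure 114 mm over their backs; the gripper's body (76 mm by 85 mm) begins 54 mm behind the grasp point. The pads swing forward as they close: fully open they stand 13 mm farther back than shut.
Start: joints at [1.011, 0.313, 0.046, 1.304, 0, 1.431], TCP at [0.234, 0.525, 0.231] pointing down, gripper open.
Joint ranges: [-2.76, 2.76], [-0.86, 1.69], [-1.03, 1.26], [-2.2, 2.34], [-1.47, 1.5], [-3.14, 3.14]. Speed limits (rad/s): [2.57, 2.57, 3.14, 3.14, 3.14, 3.14].

INTERFACE

Orientations are given as a unit quaternion [w, x, y, z].
In Python, from workcell import get_state, imaging, env, spotter gives the robot as it stands.
- The arm moves only by the tool play_rows, never from a script. Its argument "moves" is a list of rows, each an object with "claw": the finger opening in cm, from 0 to 8.54; "delta_pos": the shift along the tool's x, y, z in cm, a list of three; "twist": the turn about the tool's z in degrees. A call has 1 to 12 rows; each row is the pose to reach, as a shift and turn from the pose commanded when the call began, along the tool's axes at that moment; what a row does not reach only later rows make up. A row lasts 1/8 s, in which the tool goes at most 62.5 mm and 10.7 degrees, less where a joint would pass 70% of its speed; a pose out of reach is approached as far as the arm can. A call with a gripper value outside its range is refused whole. The fingers move at their own pace and stop on an object; "force" is the grip in N (left out, the last holds). Time passes only in rows, so rows that repeat a pose let the fingers close. It gives the time, the measured TCP pose, the force and the opening at its end, in the units of the state.
- get_state(): the state, without advancing time (a new reading comes with each control period).
- imaging.read_camera(name): name is "scene" or "side" or "wrist"; returns the picture (420x560x3 uint8, red, green, blue); there is no depth.
- imaging.camera_info(name): a dict with "fx", "fy", "cx", "cy" (pixels), "k1" (the pictures are not rectified: a ray, as slopes to the right and down, at radius r is drawn at 1 + k1 r^2 times it, then the intrinsics apply), "world_to_cam" (4x4, takes a point from world to camera coordinates). Camera axes: x right, y down, z forward; pixel columns grow to the right and rows downward; lengths in m; the calibration is good to about 2 mm. A picture is of the moment at which its call begins: read the wrist's pose just before it. camera_info takes no time and is no camera call; for the wrist camera it gives the pose at the moment of the call.
- env.hand_in(): hands the job in, once; it reports no verdict.
Trained networks look in the newest picture that a camera, given by its name, has taken for a name from the list of things; names that differ only in an ending like _2 or _b are one class to them, and where a whole thing is asked for, a point or a joint stands for the part that bears it (a point fixed in the world has none). Each returns a list of dicts, best first, with "conf" (0 to 1); they miss things now and then, are a little off and sometimes report something else, mostly with a low value. They report only what shows in the picture. A call takes as long as a camera call. They do not tell look-alikes from the thing itself.
- spotter.spot_in(camera, query): "extent" ([left, top, right, bottom] in pixels, round what is visible of it).
The state is a dict: "clock": time; "joint_pos": joint angles; "qvel": joint speeds; "tau": joint torques, N m; "tcp_pos": TCP position; "orientation": TCP orientation; "wrist_force": force on the tool from outside, world axes, zero at the start; "ft_torque": the same for the moment, N m; "finger_gap": finger opening in m.
Only numpy, scipy, OpenCV 4.12 (cv2) and the standard library are available. Lean on these libraries where they do the work, as an engineer would, in place of code of your own. Each camera call takes 0.05 s, during which the arm holds its last target. There are 200 camera calls.

## Working session

There is one attempt and no reset: what is moved stays moved. The work goes in short steps, Python scripts to look and compute and a tool call to move; the robot and the scene stay as the last step left them, time stands still between calls to the robot, and variables do not carry over. Pictures are saved under pics/ and viewed, about 8 in all and at most 12, crops included, and the job is handed in when it is done.

Besides the shell and the picture viewer there is one more tool, called after "Call:" as name(argument=value, ...), one argument or row to a line, values as JSON. play_rows: Moves the arm, as the interface text tells. Its arguments: {"type":"object","properties":{"moves":{"type":"array"},"force":{"type":"number"}},"required":["moves"]}

```bash
mkdir -p pics
python3 - <<'E'
from workcell import get_state, imaging, env, spotter
import cv2
print(get_state())
for c in ["scene","side"]:
    im=imaging.read_camera(c); cv2.imwrite(f"pics/{c}0.png",im[:,:,::-1])
    print(c,imaging.camera_info(c))
    for q in ["blank","rest","cradle","stop","bridge"]:
        print(q,[(round(d["conf"],2),[round(v) for v in d["extent"]]) for d in spotter.spot_in(c,q)][:4])
E
```

```text
{'clock': 0.0, 'joint_pos': array([ 1.01139226e+00,  3.13997240e-01,  4.49701168e-02,  1.30361153e+00,
       -1.84591815e-05,  1.43122194e+00]), 'qvel': array([ 0.00108835, -0.00106461, -0.00053197, -0.00062771,  0.00052235,
       -0.00114862]), 'tau': array([-2.44897034e-03, -4.80629325e+01,  2.98530418e+01,  1.94273813e-02,
       -3.30918247e-04,  2.25107152e-05]), 'tcp_pos': array([0.23409399, 0.52461979, 0.23040706]), 'orientation': array([-3.06750614e-04,  2.08376513e-01,  9.78048250e-01, -8.68635614e-04]), 'wrist_force': array([ 0.40750992, -0.20702677,  0.45527392]), 'ft_torque': array([ 0.0388811 ,  0.04628968, -0.06231606]), 'finger_gap': 0.08542799353325412}
scene {'fx': 488.58365922266285, 'fy': 488.58365922266285, 'cx': 277.51003995166, 'cy': 213.9950049419747, 'k1': -0.10006930051272676, 'world_to_cam': array([[-0.73709132,  0.67534137,  0.02470676,  0.41926376],
       [ 0.34237157,  0.40469748, -0.84793965, -0.10905589],
       [-0.58264749, -0.61655006, -0.52951668,  1.47595731],
       [ 0.        ,  0.        ,  0.        ,  1.        ]])}
blank [(0.75, [389, 244
[... 314 characters left out ...]
274.52557453323726, 'cy': 214.77983522144262, 'k1': -0.08800726565260737, 'world_to_cam': array([[ 0.98133101, -0.19229349, -0.00355923, -0.53889316],
       [-0.1277185 , -0.63772585, -0.75960103,  0.12700149],
       [ 0.14379652,  0.74587463, -0.65037958,  1.23589481],
       [ 0.        ,  0.        ,  0.        ,  1.        ]])}
blank [(0.97, [205, 313, 282, 353]), (0.96, [287, 268, 355, 298]), (0.67, [162, 175, 219, 188])]
rest [(0.65, [281, 279, 356, 311])]
cradle [(0.18, [196, 218, 235, 250])]
stop [(0.67, [327, 215, 380, 232]), (0.64, [239, 165, 370, 214]), (0.62, [345, 164, 367, 189])]
bridge [(0.61, [235, 164, 367, 214]), (0.49, [343, 161, 366, 189]), (0.42, [249, 366, 394, 407])]
```

View pics/scene0.png

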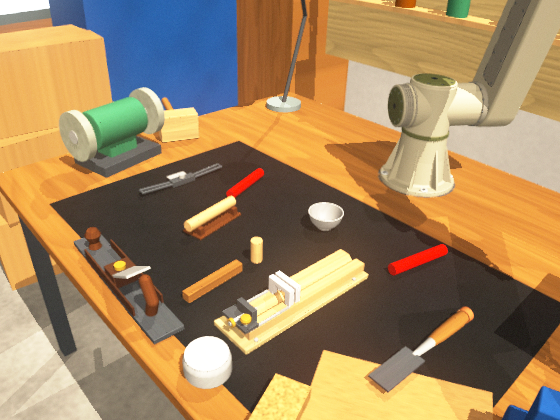

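View pics/side0.png

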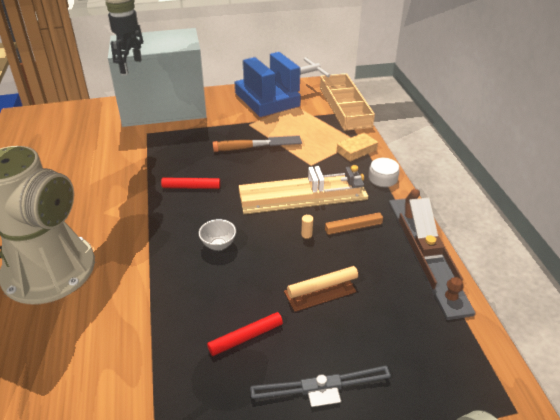

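The images show three blank-shaped things:
- Red cylinder at scene (418,259) / side (190,183).
- Red cylinder at scene (245,183) / side (245,333).
- Pale wooden cylinder on the dark rest at scene (211,214) / side (322,283).

The wooden one fits the description, in both its colour and its rest. I'll confirm this in an enlarged composite.

Run:
```python
import cv2,numpy as np
s=cv2.imread("pics/scene0.png");d=cv2.imread("pics/side0.png")
def t(im,x,y,w,h,W,H): return cv2.resize(im[y:y+h,x:x+w],(W,H),interpolation=cv2.INTER_CUBIC)
a=t(s,175,185,80,60,320,240)   # x4
b=t(d,275,255,100,60,400,240)  # x4
c=t(s,210,240,170,115,400,271) 
c=t(s,210,242,160,115,400,288) # x2.5
e=t(d,230,155,160,60,400,150)
A=np.zeros((600,800,3),np.uint8)
A[:240,:320]=a;A[:240,400:800]=b
A[250:538,:400]=c;A[250:400,400:800]=e
cv2.imwrite("pics/comp.png",A)
```

```text
(no output)
```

View pics/comp.png

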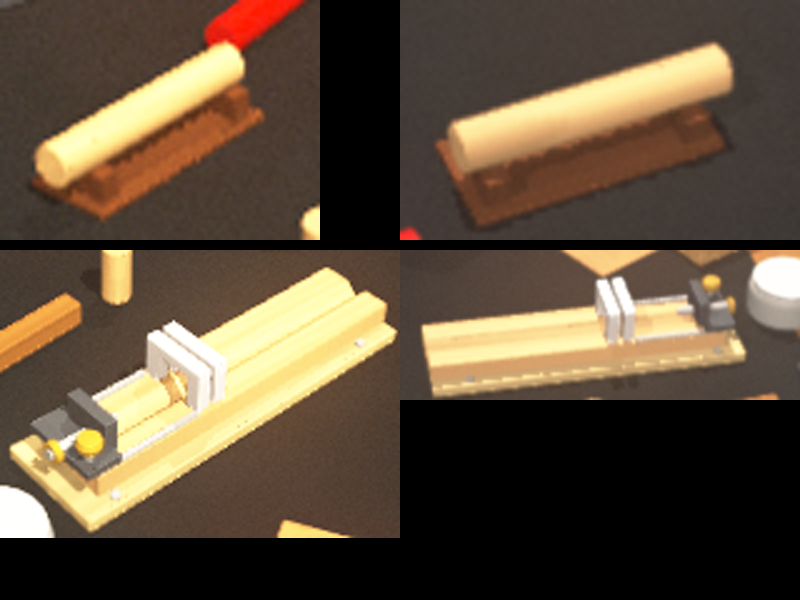

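The pale wooden cylinder at scene (211,214) / side (322,283) is confirmed: it lies in the dark rest's two notched posts. The stop sits at the cradle's +x end, at scene (245,318).

```bash
cat > h.py <<'E'
import numpy as np,cv2
from workcell import get_state, imaging, env, spotter
def ray(info,uv):
    K=np.array([[info["fx"],0,info["cx"]],[0,info["fy"],info["cy"]],[0,0,1]])
    p=cv2.undistortPoints(np.array([[uv]],float),K,np.array([info["k1"],0,0,0.]))[0,0]
    T=np.linalg.inv(info["world_to_cam"]); return T[:3,3],T[:3,:3]@np.r_[p,1]
def atz(info,uv,z):
    o,d=ray(info,uv); return o+d*(z-o[2])/d[2]
def proj(info,P):
    K=np.array([[info["fx"],0,info["cx"]],[0,info["fy"],info["cy"]],[0,0,1]])
    W=info["world_to_cam"]; return cv2.projectPoints(np.array(P,float).reshape(-1,1,3),cv2.Rodrigues(W[:3,:3])[0],W[:3,3],K,np.array([info["k1"],0,0,0.]))[0][:,0]
E
python3 - <<'E'
from h import *
np.set_printoptions(precision=4,suppress=True)
S=imaging.camera_info("scene");D=imaging.camera_info("side")
print("blank far",atz(S,(188.75,226.75),.032),atz(D,(355.5,273),.032))
print("blank near",atz(S,(233,201.2),.032),atz(D,(290.5,291.5),.032))
print("base scene L,F,R",[atz(S,p,.012)[:2] for p in((214,321),(246.8,351),(368.4,274.5))])
print("base side l,r bottom",[atz(D,p,0)[:2] for p in((242.8,213),(368,197.8))])
print("rail rear side",atz(D,(238.8,185),.031))
E
```

```text
blank far [ 0.6956 -0.1767  0.032 ] [ 0.6981 -0.1831  0.032 ]
blank near [ 0.5408 -0.2032  0.032 ] [ 0.5437 -0.2076  0.032 ]
base scene L,F,R [array([0.8258, 0.1006]), array([0.8266, 0.1997]), array([0.4895, 0.2058])]
base side l,r bottom [array([0.4857, 0.1092]), array([0.829 , 0.1056])]
rail rear side [0.4882 0.1908 0.031 ]
```

Call:
play_rows(
  moves=[
    {"claw": 8.5, "delta_pos": [-48.7, -19.3, -5], "twist": -23},
    {"claw": 8.5, "delta_pos": [-48.7, -19.3, -5], "twist": -23},
    {"claw": 8.5, "delta_pos": [-48.7, -19.3, -5], "twist": -23},
    {"claw": 8.5, "delta_pos": [-48.7, -19.3, -5], "twist": -23},
    {"claw": 8.5, "delta_pos": [-48.7, -19.3, -5], "twist": -23},
    {"claw": 8.5, "delta_pos": [-48.7, -19.3, -5], "twist": -23},
    {"claw": 8.5, "delta_pos": [-48.7, -19.3, -5], "twist": -23},
    {"claw": 8.5, "delta_pos": [-48.7, -19.3, -5], "twist": -23},
    {"claw": 8.5, "delta_pos": [-48.7, -19.3, -5], "twist": -23},
    {"claw": 8.5, "delta_pos": [-48.7, -19.3, -5], "twist": -23},
    {"claw": 8.5, "delta_pos": [-48.7, -19.3, -5], "twist": -23},
    {"claw": 8.5, "delta_pos": [-48.7, -19.3, -5], "twist": -23},
  ],
)

```text
clock: 2.1
tcp_pos: [0.5995, 0.1515, 0.2815]
orientation: [-0.0, 0.008, 1.0, 0.0]
wrist_force: [-0.1, 0.1, 1.0]
finger_gap: 0.0852
```

Run:
```python
from h import *
np.set_printoptions(precision=4,suppress=True)
s=get_state(); print(s["clock"],s["tcp_pos"],s["orientation"],s["qvel"])
I=imaging.camera_info("wrist"); im=imaging.read_camera("wrist"); cv2.imwrite("pics/w1.png",im[:,:,::-1]); np.save("w1.npy",I)
print(np.linalg.inv(I["world_to_cam"]),I["fx"],I["k1"])
```

```text
2.1 [0.5995 0.1515 0.2815] [-0.0001  0.0084  1.      0.0001] [ 0.0034 -0.0027  0.0025 -0.002  -0.0023 -0.0005]
[[ 0.0162  0.9496  0.313   0.5194]
 [ 0.9999 -0.0155 -0.0049  0.1535]
 [ 0.0002  0.313  -0.9497  0.4239]
 [ 0.      0.      0.      1.    ]] 302.79806153526346 0.017937334498606256
```

View pics/w1.png

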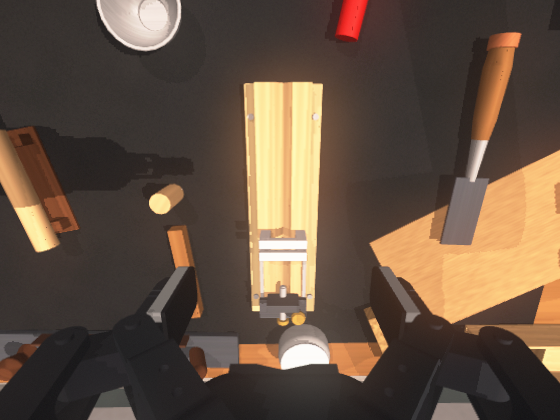

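The wrist view shows the cradle from (245,84) to (314,311), the bridge at (283,245) and the stop at (283,300). I'll fit the cradle's edges numerically.

Run:
```python
from h import *
np.set_printoptions(precision=4,suppress=True)
I=np.load("w1.npy",allow_pickle=True).item(); g=cv2.imread("pics/w1.png").astype(float)
r=g[:,:,2]
L=[];R=[]
for v in range(95,225,4):
    row=r[v,228:340]>110; idx=np.where(row)[0]+228
    L.append(atz(I,(idx[0]-.5,v),.012)[:2]); R.append(atz(I,(idx[-1]+.5,v),.012)[:2])
for n,A in(("L",L),("R",R)):
    A=np.array(A); p=np.polyfit(A[:,0],A[:,1],1); k=abs(A[:,1]-np.polyval(p,A[:,0]))<.002
    p=np.polyfit(A[k,0],A[k,1],1); print(n,p,np.polyval(p,[.5,.6,.7]),k.sum(),len(k))
for u in range(252,318,8):
    c=np.where(r[60:150,u]>110)[0]; print(u,c[0]+60,atz(I,(u,c[0]+59.5),.012)[:2],atz(I,(u,c[0]+59.5),.031)[:2])
print(atz(I,(252,311),.012),atz(I,(314,311),.012))
I2=I
# bridge top edges & screw tip columns
print("bridge top",[atz(I,(283,v),.069)[0] for v in(232,248,236,242,260)], "profile",r[225:300,283].astype(int))
```

```text
L [-0.0196  0.1129] [0.1031 0.1011 0.0992] 33 33
R [0.0211 0.1956] [0.2061 0.2082 0.2103] 11 33
252 83 [0.487  0.1151] [0.4885 0.1169]
260 81 [0.4849 0.1252] [0.4865 0.1266]
268 81 [0.485  0.1353] [0.4866 0.1361]
276 81 [0.4852 0.1453] [0.4868 0.1457]
284 82 [0.4865 0.1553] [0.488  0.1552]
292 81 [0.4855 0.1653] [0.4871 0.1648]
300 81 [0.4857 0.1753] [0.4872 0.1743]
308 81 [0.4859 0.1854] [0.4874 0.1839]
316 83 [0.4883 0.1954] [0.4898 0.1935]
[0.8264 0.0987 0.012 ] [0.828  0.1983 0.012 ]
bridge top [np.float64(0.6666299172499792), np.float64(0.6888673405472642), np.float64(0.6721156627324469), np.float64(0.6804357786557761), np.float64(0.7060724139947553)] profile [246 242 219 219 219 219 219 219 225 243 246 242 212 183 186 223 254 254
 254 254 254 254 254 252 226 181 185 220 254 254 254 254 254 254 254 252
 230 232 232 235 244 244 244 244 244 244 243 243 243 243 243 243 243 243
 242 243 242 242 242 236 155 169 233 181 243 244 244 244 244 244 245 242
 178  98  97]
```

Call:
play_rows(
  moves=[
    {"claw": 8.5, "delta_pos": [-2.6, -34.4, 8], "twist": -10.5},
    {"claw": 8.5, "delta_pos": [-2.6, -34.4, 8], "twist": -10.5},
    {"claw": 8.5, "delta_pos": [-2.6, -34.4, 8], "twist": -10.5},
    {"claw": 8.5, "delta_pos": [-2.6, -34.4, 8], "twist": -10.5},
    {"claw": 8.5, "delta_pos": [-2.6, -34.4, 8], "twist": -10.5},
    {"claw": 8.5, "delta_pos": [-2.6, -34.4, 8], "twist": -10.5},
    {"claw": 8.5, "delta_pos": [-2.6, -34.4, 8], "twist": -10.5},
    {"claw": 8.5, "delta_pos": [-2.6, -34.4, 8], "twist": -10.5},
  ],
)

```text
clock: 3.15
tcp_pos: [0.62, -0.1929, 0.2015]
orientation: [0.0, -0.083, 0.997, 0.0]
wrist_force: [0.7, 0.5, -0.5]
finger_gap: 0.0847
```

Run:
```python
from h import *
np.set_printoptions(precision=4,suppress=True)
s=get_state(); print(s["clock"],s["tcp_pos"],s["orientation"],s["qvel"])
I=imaging.camera_info("wrist"); im=imaging.read_camera("wrist"); cv2.imwrite("pics/w2.png",im[:,:,::-1]); np.save("w2.npy",I)
for d in(-.08,0,.08):
    a=np.radians(9.5); print(proj(I,[.62+d*np.cos(a),-.193+d*np.sin(a),.032]))
# wood mask: bright (R>170,G>130), fit
m=((im[:,:,0]>150)&(im[:,:,1]>110)).astype(np.uint8)
n,l,st,c=cv2.connectedComponentsWithStats(m)
for i in np.argsort(-st[1:,4])[:5]+1: print(st[i],c[i],cv2.minAreaRect(np.argwhere(l==i)[:,::-1].astype(np.float32)))
```

```text
3.15 [ 0.62   -0.1929  0.2015] [ 0.     -0.0828  0.9966  0.0003] [ 0.021  -0.0101  0.0007 -0.0009 -0.0012 -0.0025]
[[282.1895 109.2035]]
[[282.2231 188.7925]]
[[282.2502 256.7198]]
[ 475  152   85  211 8488] [532.8129 277.0841] ((553.6951293945312, 258.5541076660156), (85.43167114257812, 199.4932403564453), 23.629377365112305)
[ 253  108   57  155 7371] [282.3876 179.3762] ((281.0, 185.0), (154.0, 56.0), 90.0)
[  17    0   57  111 3557] [47.0413 67.752 ] ((45.0, 55.0), (110.0, 56.0), 90.0)
[ 498    0   62   48 2510] [532.0801  21.157 ] ((528.5, 23.5), (47.0, 61.0), 90.0)
[ 424  205   51   41 1275] [449.0306 225.2455] ((449.1341552734375, 224.20730590820312), (52.63056182861328, 28.57979965209961), 38.65980911254883)
```

View pics/w2.png

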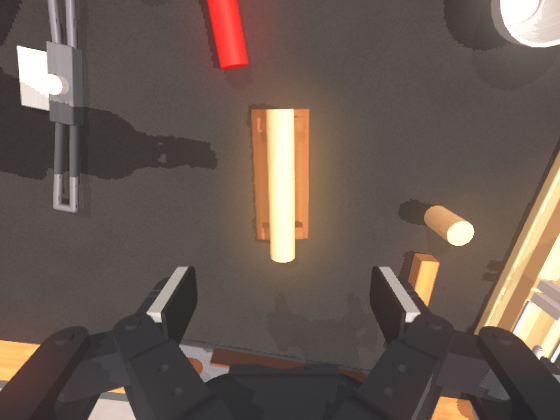

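The blank lies at (281,109) to (283,262), within about 1 mm of the predicted pose, so I'm descending to grasp it.

Call:
play_rows(
  force=40,
  moves=[
    {"claw": 8.5, "delta_pos": [0, 0, 6], "twist": 0},
    {"claw": 8.5, "delta_pos": [0, 0, 12], "twist": 0},
    {"claw": 8.5, "delta_pos": [0, 0, 15.5], "twist": 0},
    {"claw": 8.5, "delta_pos": [0, 0, 17.7], "twist": 0},
    {"claw": 8.5, "delta_pos": [0, 0, 17.7], "twist": 0},
    {"claw": 2, "delta_pos": [0, 0, 17.7], "twist": 0},
    {"claw": 2, "delta_pos": [0, 0, 17.7], "twist": 0},
    {"claw": 2, "delta_pos": [0, 0, 17.7], "twist": 0},
    {"claw": 2, "delta_pos": [0, 0, 17.7], "twist": 0},
    {"claw": 2, "delta_pos": [0, 0, 17.7], "twist": 0},
    {"claw": 2, "delta_pos": [0, 0, 17.7], "twist": 0},
  ],
)

```text
clock: 4.58
tcp_pos: [0.621, -0.1948, 0.0258]
orientation: [0.001, -0.082, 0.997, -0.001]
wrist_force: [-0.6, -1.1, 6.3]
finger_gap: 0.0266
```

The gap reads 26.6 mm, less than the 28 mm diameter, and there is some upward force. The pads are gripping above the axis, so I'll open a little, go 3 mm lower and regrip.

Call:
play_rows(
  force=40,
  moves=[
    {"claw": 4.5, "delta_pos": [0, 0, 0], "twist": 0},
    {"claw": 4.5, "delta_pos": [0, 0, 0], "twist": 0},
    {"claw": 4.5, "delta_pos": [0, 0, 0.3], "twist": 0},
    {"claw": 4.5, "delta_pos": [0, 0, 0.3], "twist": 0},
    {"claw": 2, "delta_pos": [0, 0, 0.3], "twist": 0},
    {"claw": 2, "delta_pos": [0, 0, 0.3], "twist": 0},
    {"claw": 2, "delta_pos": [0, 0, 0.3], "twist": 0},
    {"claw": 2, "delta_pos": [0, 0, 0.3], "twist": 0},
    {"claw": 2, "delta_pos": [0, 0, 0.3], "twist": 0},
  ],
)

```text
clock: 5.7
tcp_pos: [0.6205, -0.1946, 0.0216]
orientation: [0.0, -0.082, 0.997, -0.001]
wrist_force: [0.3, -3.8, 0.9]
finger_gap: 0.0265
```

Call:
play_rows(
  moves=[
    {"claw": 2, "delta_pos": [0, 0, -1], "twist": 0},
    {"claw": 2, "delta_pos": [0, 0, -4], "twist": 0},
    {"claw": 2, "delta_pos": [0, 0, -10], "twist": 0},
    {"claw": 2, "delta_pos": [0, 0, -10], "twist": 0},
    {"claw": 2, "delta_pos": [0, 0, -10], "twist": 0},
  ],
)

```text
clock: 6.32
tcp_pos: [0.6198, -0.1933, 0.1215]
orientation: [0.0, -0.083, 0.997, 0.0]
wrist_force: [-0.2, -0.9, -1.4]
finger_gap: 0.0263
```

Run:
```python
from h import *
np.set_printoptions(precision=4,suppress=True)
s=get_state(); print(s["clock"],s["tcp_pos"],s["orientation"],s["wrist_force"],s["finger_gap"])
q=s["orientation"]; yw=2*np.arctan2(q[2],q[1])
R=np.array([[2*q[1]**2-1,2*q[1]*q[2]],[2*q[1]*q[2],2*q[2]**2-1]]); print("tool x,y cols",R)
d=np.array([.580,.1516])-s["tcp_pos"][:2]; print("move tool xy cm",100*R.T@d, "yaw tool-y deg",np.degrees(np.arctan2(R[1,1],R[0,1])))
I=imaging.camera_info("wrist"); im=imaging.read_camera("wrist")
S=imaging.camera_info("side"); si=imaging.read_camera("side"); c=proj(S,[s["tcp_pos"]])[0].astype(int)
t=si[c[1]-50:c[1]+50,c[0]-65:c[0]+65]
A=np.hstack([cv2.resize(im,(440,330)),cv2.resize(t,(360,330),interpolation=cv2.INTER_CUBIC)])
cv2.imwrite("pics/lift.png",A[:,:,::-1])
```

```text
6.325 [ 0.6198 -0.1933  0.1215] [ 0.     -0.0826  0.9966  0.0005] [-0.2255 -0.8532 -1.4427] 0.026347470979961284
tool x,y cols [[-0.9864 -0.1645]
 [-0.1645  0.9864]]
move tool xy cm [-1.746  34.6718] yaw tool-y deg 99.47064529558664
```

View pics/lift.png

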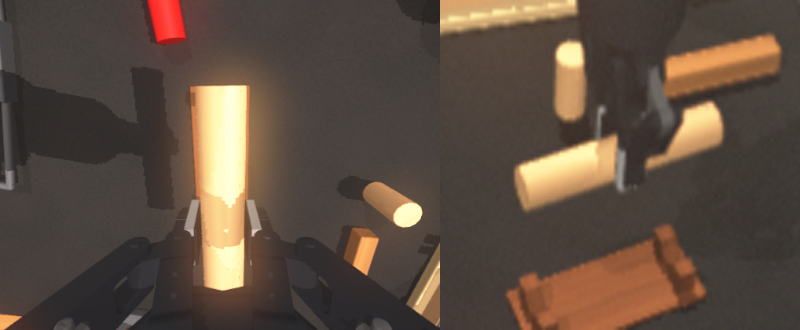

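The blank is held level, with its centre at the fingers. Carrying it over the groove now.

Call:
play_rows(
  moves=[
    {"claw": 2, "delta_pos": [-0.3, 5, -1], "twist": 2},
    {"claw": 2, "delta_pos": [-0.6, 10, -1], "twist": 4},
    {"claw": 2, "delta_pos": [-0.8, 15, -1], "twist": 6},
    {"claw": 2, "delta_pos": [-1, 20, -1], "twist": 8},
    {"claw": 2, "delta_pos": [-1.3, 25, -1], "twist": 10},
    {"claw": 2, "delta_pos": [-1.5, 30, -1], "twist": 11.3},
    {"claw": 2, "delta_pos": [-1.75, 33.5, -1], "twist": 11.3},
    {"claw": 2, "delta_pos": [-1.75, 34.7, 0], "twist": 11.3},
    {"claw": 2, "delta_pos": [-1.75, 34.7, 2], "twist": 11.3},
    {"claw": 2, "delta_pos": [-1.75, 34.7, 4], "twist": 11.3},
    {"claw": 2, "delta_pos": [-1.75, 34.7, 4], "twist": 11.3},
  ],
)

```text
clock: 7.8
tcp_pos: [0.5779, 0.1502, 0.0781]
orientation: [-0.003, 0.017, 1.0, -0.0]
wrist_force: [0.1, -0.1, -1.2]
finger_gap: 0.0265
```

Run:
```python
from h import *
np.set_printoptions(precision=4,suppress=True)
s=get_state(); print(s["clock"],s["tcp_pos"],s["orientation"],s["wrist_force"],s["finger_gap"])
I=imaging.camera_info("wrist"); im=imaging.read_camera("wrist")
S=imaging.camera_info("scene"); si=imaging.read_camera("scene"); c=proj(S,[s["tcp_pos"]])[0].astype(int)
t=si[c[1]-70:c[1]+70,c[0]-90:c[0]+70]
A=np.hstack([cv2.resize(im[0:330,140:420],(380,448)),cv2.resize(t,(420,448*420//480*140//140),interpolation=cv2.INTER_CUBIC) if 0 else cv2.resize(t,(420,448),interpolation=cv2.INTER_CUBIC)])
cv2.imwrite("pics/over.png",A[:,:,::-1])
```

```text
7.8 [0.5779 0.1502 0.0781] [-0.0032  0.0166  0.9999 -0.0005] [ 0.1256 -0.1493 -1.2041] 0.02649975628448512
```

View pics/over.png

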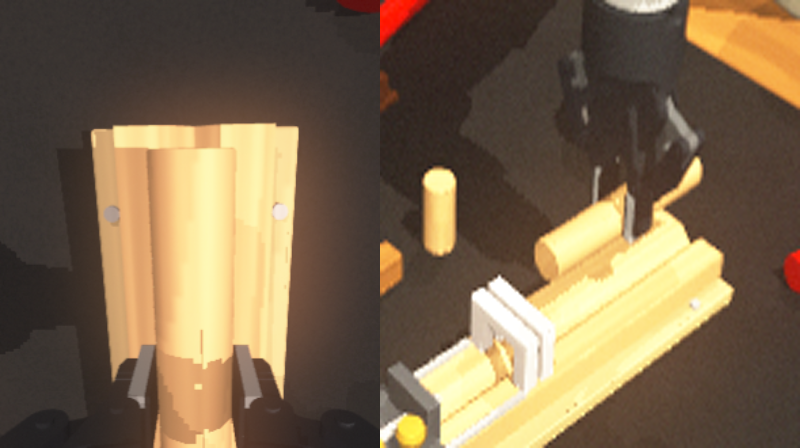

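The blank is over the open groove, about 1.5 mm to the −y side and still settling. I'll lower it partway and re-check.

Call:
play_rows(
  moves=[
    {"claw": 2, "delta_pos": [0, 0.05, 2], "twist": 0},
    {"claw": 2, "delta_pos": [0, 0.05, 3.4], "twist": 0},
    {"claw": 2, "delta_pos": [0, 0.05, 3.4], "twist": 0},
    {"claw": 2, "delta_pos": [0, 0.05, 3.4], "twist": 0},
  ],
)

```text
clock: 8.4
tcp_pos: [0.5808, 0.1516, 0.0479]
orientation: [0.0, 0.016, 1.0, 0.0]
wrist_force: [0.6, 0.8, -0.2]
finger_gap: 0.0266
```

Call:
play_rows(
  moves=[
    {"claw": 2, "delta_pos": [0, 0, 1], "twist": 0},
    {"claw": 2, "delta_pos": [0, 0, 1.5], "twist": 0},
    {"claw": 2, "delta_pos": [0, 0, 1.5], "twist": 0},
    {"claw": 2, "delta_pos": [0, 0, 1.5], "twist": 0},
  ],
)

```text
clock: 8.9
tcp_pos: [0.5804, 0.1517, 0.0323]
orientation: [-0.0, 0.016, 1.0, 0.0]
wrist_force: [-0.0, 0.7, 0.1]
finger_gap: 0.0265
```

Call:
play_rows(
  moves=[
    {"claw": 2, "delta_pos": [0, 0, 0.1], "twist": 0},
    {"claw": 2, "delta_pos": [0, 0, 0.1], "twist": 0},
    {"claw": 2, "delta_pos": [0, 0, 0.1], "twist": 0},
  ],
)

```text
clock: 9.28
tcp_pos: [0.5804, 0.1516, 0.0313]
orientation: [0.0, 0.016, 1.0, 0.0]
wrist_force: [-0.8, -0.3, 0.2]
finger_gap: 0.0262
```

Releasing, then lifting straight up.

Call:
play_rows(
  moves=[
    {"claw": 3.2, "delta_pos": [0, 0, 0], "twist": 0},
    {"claw": 4.5, "delta_pos": [0, 0, 0], "twist": 0},
    {"claw": 6, "delta_pos": [0, 0, 0], "twist": 0},
    {"claw": 6, "delta_pos": [0, 0, 0], "twist": 0},
    {"claw": 6, "delta_pos": [0, 0, -2], "twist": 0},
    {"claw": 6, "delta_pos": [0, 0, -6], "twist": 0},
    {"claw": 6, "delta_pos": [4, 0, -11], "twist": 0},
    {"claw": 3, "delta_pos": [8, 0, -12], "twist": 0},
    {"claw": 0, "delta_pos": [12, 0, -12], "twist": 0},
    {"claw": 0, "delta_pos": [12, 0, -12], "twist": 0},
    {"claw": 0, "delta_pos": [12, 0, -12], "twist": 0},
  ],
)

```text
clock: 10.65
tcp_pos: [0.4614, 0.1556, 0.1517]
orientation: [0.001, 0.016, 1.0, 0.0]
wrist_force: [0.7, -0.3, -0.4]
finger_gap: -0.0004
```

Run:
```python
from h import *
np.set_printoptions(precision=4,suppress=True)
s=get_state(); print(s["clock"],s["tcp_pos"],s["orientation"],s["wrist_force"],s["finger_gap"])
I=imaging.camera_info("wrist"); im=imaging.read_camera("wrist");np.save("w3.npy",I)
S=imaging.camera_info("scene"); si=imaging.read_camera("scene"); cv2.imwrite("pics/scene3.png",si[:,:,::-1]);cv2.imwrite("pics/w3.png",im[:,:,::-1])
t=si[235:355,210:370]
A=np.zeros((600,800,3),np.uint8);A[:300,:400]=cv2.resize(im,(400,300));A[:300,400:]=cv2.resize(t,(400,300),interpolation=cv2.INTER_CUBIC)
A[300:,:]=cv2.resize(im[120:345,130:430],(800,600))[:300] if 0 else cv2.resize(im[200:320,160:480],(800,300),interpolation=cv2.INTER_CUBIC)
cv2.imwrite("pics/placed.png",A[:,:,::-1])
print("pred rear, front axis; rear top",proj(I,[[.5,.153,.04],[.66,.150,.04],[.5,.153,.054],[.66,.150,.054]]))
```

```text
10.65 [0.4614 0.1556 0.1517] [0.0009 0.0161 0.9999 0.0002] [ 0.6708 -0.3468 -0.3631] -0.0004105926981630791
pred rear, front axis; rear top [[280.7059 245.2273]
 [282.9806 380.4761]
 [280.5928 252.0676]
 [282.9816 392.0791]]
```

View pics/placed.png

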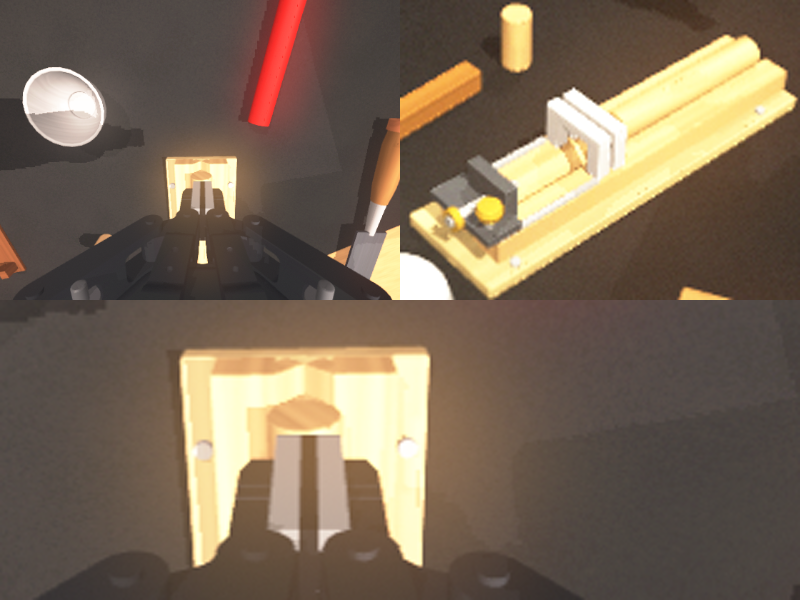

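The blank lies in the groove behind the bridge. Next I'll estimate where the nose and plate are.

Run:
```python
from h import *
I=np.load("w1.npy",allow_pickle=True).item()
for v in (284,286,289): print(v,atz(I,(283,v),.045)[:2],atz(I,(283,v),.04)[:2])
for v in (296,297): print(v,atz(I,(283,v),.055)[:2],atz(I,(283,v),.045)[:2])
im=cv2.imread("pics/w1.png")[:,:,::-1]
for u in (279,283,287): print(u,im[278:300,u].astype(int).sum(1).tolist())
s=cv2.imread("pics/side0.png"); D=imaging.camera_info("side")
# screw tip in side crop (678,312)->
p=(230+(678-400)/2.5,155+(312-250)/2.5); print(p,atz(D,p,.04)); p=(230+(693-400)/2.5,155+(312-250)/2.5); print("plate",atz(D,p,.04))
```

```text
284 [0.75695339 0.1496259 ] [0.76008825 0.1495749 ]
286 [0.76023633 0.14957245] [0.76341452 0.14952073]
289 [0.76518888 0.1494918 ] [0.76843242 0.14943903]
296 [0.77008202 0.14941205] [0.77687763 0.14930147]
297 [0.77172271 0.14938533] [0.7785628  0.14927403]
279 [632, 631, 618, 443, 440, 443, 439, 438, 429, 426, 433, 431, 428, 427, 425, 381, 335, 329, 283, 263, 244, 243]
283 [562, 558, 562, 558, 559, 559, 544, 401, 454, 653, 487, 693, 697, 696, 697, 697, 698, 700, 689, 483, 249, 246]
287 [530, 529, 529, 527, 526, 524, 526, 520, 494, 488, 464, 465, 457, 424, 393, 322, 243, 252, 253, 250, 249, 247]
(341.2, 179.8) [0.76231957 0.14748188 0.04      ]
plate [0.77831246 0.14431177 0.04      ]
```

Call:
play_rows(
  force=60,
  moves=[
    {"claw": 0, "delta_pos": [-0.9, -0.2, 5], "twist": 0},
    {"claw": 0, "delta_pos": [-0.9, -0.2, 10], "twist": 0},
    {"claw": 0, "delta_pos": [-0.9, -0.2, 11.5], "twist": 0},
    {"claw": 0, "delta_pos": [-0.9, -0.2, 11.5], "twist": 0},
    {"claw": 0, "delta_pos": [-0.9, -0.2, 11.5], "twist": 0},
  ],
)

```text
clock: 11.38
tcp_pos: [0.4712, 0.1535, 0.0379]
orientation: [0.001, 0.016, 1.0, 0.0]
wrist_force: [-0.4, -0.6, 0.3]
finger_gap: 0.0001
```

The nose tip is at about x = 0.761, so contact should come near TCP x ≈ 0.589. I'll push most of the way at moderate speed.

Call:
play_rows(
  moves=[
    {"claw": 0, "delta_pos": [-1, 0.01, 0.1], "twist": 0},
    {"claw": 0, "delta_pos": [-1.8, 0.03, 0.1], "twist": 0},
    {"claw": 0, "delta_pos": [-2.6, 0.04, 0.1], "twist": 0},
    {"claw": 0, "delta_pos": [-3.5, 0.05, 0.1], "twist": 0},
    {"claw": 0, "delta_pos": [-4.5, 0.06, 0.1], "twist": 0},
    {"claw": 0, "delta_pos": [-5.5, 0.08, 0.1], "twist": 0},
    {"claw": 0, "delta_pos": [-6.5, 0.09, 0.1], "twist": 0},
    {"claw": 0, "delta_pos": [-7.5, 0.1, 0.1], "twist": 0},
    {"claw": 0, "delta_pos": [-8.3, 0.12, 0.1], "twist": 0},
    {"claw": 0, "delta_pos": [-8.8, 0.12, 0.1], "twist": 0},
    {"claw": 0, "delta_pos": [-9, 0.13, 0.1], "twist": 0},
    {"claw": 0, "delta_pos": [-9, 0.13, 0.1], "twist": 0},
  ],
)

```text
clock: 12.88
tcp_pos: [0.5594, 0.1516, 0.0353]
orientation: [0.0, 0.016, 1.0, 0.0]
wrist_force: [0.5, 0.5, -0.2]
finger_gap: 0.0001
```

Run:
```python
from h import *
np.set_printoptions(precision=4,suppress=True)
s=get_state(); print(s["tcp_pos"],s["wrist_force"])
I=imaging.camera_info("wrist");im=imaging.read_camera("wrist");np.save("w4.npy",I)
S=imaging.camera_info("scene"); si=imaging.read_camera("scene"); 
D=imaging.camera_info("side"); di=imaging.read_camera("side")
cv2.imwrite("pics/s4.png",si[:,:,::-1]);cv2.imwrite("pics/d4.png",di[:,:,::-1]);cv2.imwrite("pics/w4.png",im[:,:,::-1])
A=np.zeros((600,800,3),np.uint8)
A[:300,:400]=cv2.resize(si[265:340,215:315],(400,300),interpolation=cv2.INTER_CUBIC)
A[:300,400:]=cv2.resize(di[150:210,290:370],(400,300),interpolation=cv2.INTER_CUBIC)
A[300:]=cv2.resize(im[170:320,80:480],(800,300),interpolation=cv2.INTER_CUBIC)
cv2.imwrite("pics/c4.png",A[:,:,::-1])
```

```text
[0.5594 0.1516 0.0353] [ 0.4819  0.4605 -0.2462]
```

View pics/c4.png

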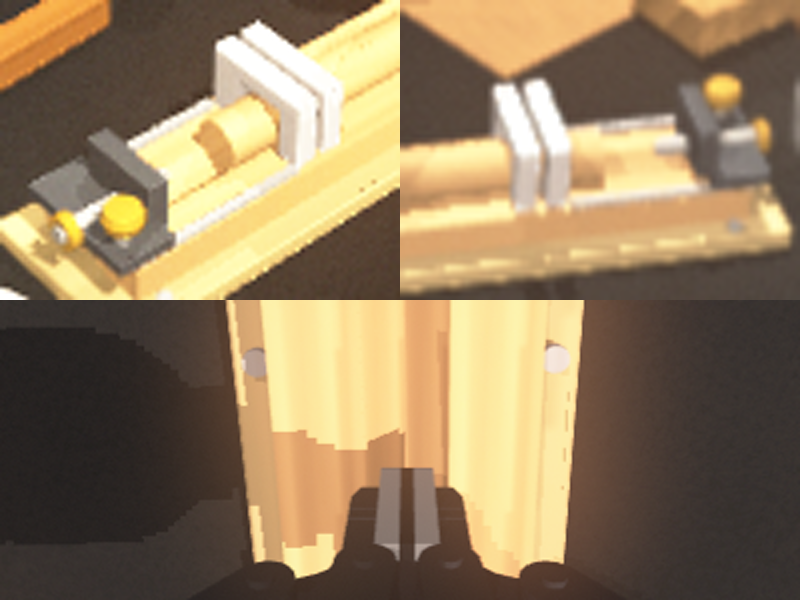

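The front end has cleared the bridge and the nose is about 30 mm ahead, at side (341,179). I'll advance 22 mm, then creep.

Call:
play_rows(
  moves=[
    {"claw": 0, "delta_pos": [-0.5, 0.01, 0], "twist": 0},
    {"claw": 0, "delta_pos": [-1, 0.01, 0], "twist": 0},
    {"claw": 0, "delta_pos": [-1.5, 0.02, 0], "twist": 0},
    {"claw": 0, "delta_pos": [-1.9, 0.03, 0], "twist": 0},
    {"claw": 0, "delta_pos": [-2.1, 0.03, 0], "twist": 0},
    {"claw": 0, "delta_pos": [-2.2, 0.03, 0], "twist": 0},
    {"claw": 0, "delta_pos": [-2.2, 0.03, 0], "twist": 0},
    {"claw": 0, "delta_pos": [-2.2, 0.03, 0], "twist": 0},
  ],
)

```text
clock: 14.02
tcp_pos: [0.5814, 0.1512, 0.0353]
orientation: [0.0, 0.016, 1.0, -0.0]
wrist_force: [-0.2, 0.3, 0.0]
finger_gap: 0.0002
```

Run:
```python
from h import *
np.set_printoptions(precision=4,suppress=True)
s=get_state(); print(s["tcp_pos"],s["wrist_force"])
di=imaging.read_camera("side"); si=imaging.read_camera("scene")
A=np.zeros((300,800,3),np.uint8)
A[:,:400]=cv2.resize(di[165:195,325:365],(400,300),interpolation=cv2.INTER_CUBIC)
A[:,400:]=cv2.resize(si[280:325,225:285],(400,300),interpolation=cv2.INTER_CUBIC)
cv2.imwrite("pics/c5.png",A[:,:,::-1])
```

```text
[0.5814 0.1512 0.0353] [-0.2053  0.3103  0.0111]
```

View pics/c5.png

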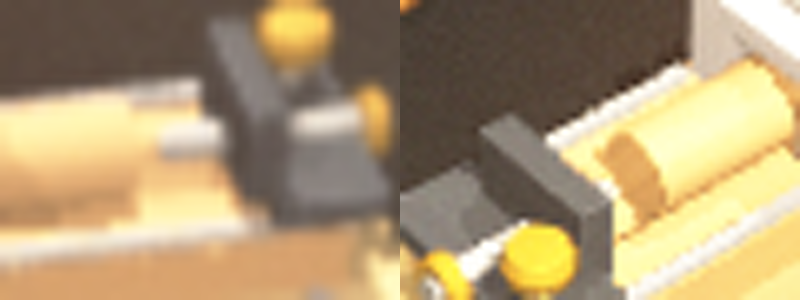

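The end is about 5–8 mm short of the nose. I'll creep 4 mm and measure the force averaged over several readings.

```bash
cat > f.py <<'E'
from h import *
F=[]
for i in range(6):
    imaging.read_camera("side"); s=get_state(); F.append(s["wrist_force"])
F=np.array(F); print(round(s["clock"],2),s["tcp_pos"].round(4),"F",F.mean(0).round(2),"sd",F.std(0).round(2))
E
python3 f.py
```

```text
14.43 [0.5814 0.1512 0.0353] F [ 0.08  0.05 -0.38] sd [0.52 0.53 0.27]
```

Call:
play_rows(
  moves=[
    {"claw": 0, "delta_pos": [-0.1, 0, 0], "twist": 0},
    {"claw": 0, "delta_pos": [-0.2, 0, 0], "twist": 0},
    {"claw": 0, "delta_pos": [-0.3, 0, 0], "twist": 0},
    {"claw": 0, "delta_pos": [-0.4, 0.01, 0], "twist": 0},
    {"claw": 0, "delta_pos": [-0.4, 0.01, 0], "twist": 0},
  ],
)

```text
clock: 15.05
tcp_pos: [0.5856, 0.1512, 0.0353]
orientation: [0.0, 0.016, 1.0, 0.0]
wrist_force: [0.1, -0.6, 0.4]
finger_gap: 0.0003
```

```bash
python3 f.py
```

```text
15.35 [0.5855 0.1512 0.0353] F [ 0.14 -0.29 -0.04] sd [0.71 0.48 0.58]
```

Call:
play_rows(
  moves=[
    {"claw": 0, "delta_pos": [-0.05, 0, 0], "twist": 0},
    {"claw": 0, "delta_pos": [-0.1, 0, 0], "twist": 0},
    {"claw": 0, "delta_pos": [-0.15, 0, 0], "twist": 0},
  ],
)

```text
clock: 15.72
tcp_pos: [0.5869, 0.1511, 0.0353]
orientation: [-0.0, 0.016, 1.0, 0.0]
wrist_force: [-0.7, 0.5, 0.1]
finger_gap: 0.0001
```

```bash
python3 f.py
```

```text
16.02 [0.587  0.1512 0.0353] F [-0.56  0.08  0.13] sd [0.38 0.62 0.45]
```

Call:
play_rows(
  moves=[
    {"claw": 0, "delta_pos": [-0.05, 0, 0], "twist": 0},
    {"claw": 0, "delta_pos": [-0.1, 0, 0], "twist": 0},
    {"claw": 0, "delta_pos": [-0.1, 0, 0], "twist": 0},
  ],
)

```text
clock: 16.4
tcp_pos: [0.588, 0.1511, 0.0353]
orientation: [0.0, 0.016, 1.0, 0.0]
wrist_force: [0.2, 0.9, 0.6]
finger_gap: -0.0003
```

```bash
python3 f.py
```

```text
16.7 [0.588  0.151  0.0353] F [ 0.01  0.12 -0.06] sd [0.3  0.33 0.58]
```

Still no clear contact. I'll continue in 1 mm steps.

Call:
play_rows(
  moves=[
    {"claw": 0, "delta_pos": [-0.05, 0, 0], "twist": 0},
    {"claw": 0, "delta_pos": [-0.1, 0, 0], "twist": 0},
    {"claw": 0, "delta_pos": [-0.1, 0, 0], "twist": 0},
  ],
)

```text
clock: 17.08
tcp_pos: [0.589, 0.151, 0.0353]
orientation: [0.0, 0.016, 1.0, 0.0]
wrist_force: [0.3, 0.1, -0.8]
finger_gap: -0.0001
```

```bash
python3 f.py
python3 - <<'E'
from h import *
di=imaging.read_camera("side"); si=imaging.read_camera("scene")
A=np.zeros((300,800,3),np.uint8)
A[:,:400]=cv2.resize(di[165:195,325:365],(400,300),interpolation=cv2.INTER_CUBIC)
A[:,400:]=cv2.resize(si[280:325,225:285],(400,300),interpolation=cv2.INTER_CUBIC)
cv2.imwrite("pics/c6.png",A[:,:,::-1])
E
```

```text
17.38 [0.589  0.151  0.0353] F [-0.61 -0.22  0.22] sd [0.45 0.38 0.29]
```

View pics/c6.png

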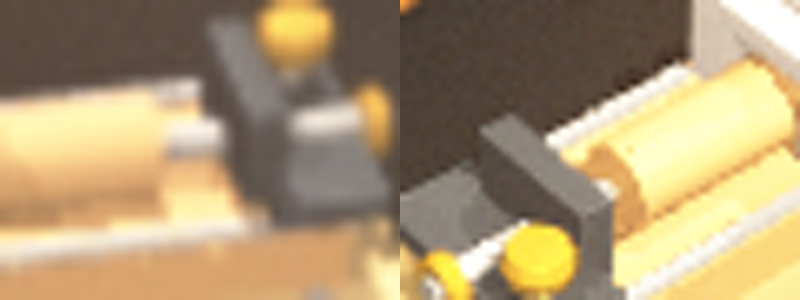

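The blank's end is now about at the nose, at crop (163,135). I'll step by 0.6 mm.

Call:
play_rows(
  moves=[
    {"claw": 0, "delta_pos": [-0.03, 0, 0], "twist": 0},
    {"claw": 0, "delta_pos": [-0.06, 0, 0], "twist": 0},
    {"claw": 0, "delta_pos": [-0.06, 0, 0], "twist": 0},
  ],
)

```text
clock: 17.85
tcp_pos: [0.5895, 0.151, 0.0353]
orientation: [-0.0, 0.016, 1.0, 0.0]
wrist_force: [-0.1, -0.1, -0.5]
finger_gap: -0.0002
```

```bash
python3 f.py
```

```text
18.15 [0.5895 0.1511 0.0353] F [-0.47  0.04  0.01] sd [0.49 0.58 0.4 ]
```

Call:
play_rows(
  moves=[
    {"claw": 0, "delta_pos": [-0.03, 0, 0], "twist": 0},
    {"claw": 0, "delta_pos": [-0.06, 0, 0], "twist": 0},
    {"claw": 0, "delta_pos": [-0.06, 0, 0], "twist": 0},
  ],
)

```text
clock: 18.52
tcp_pos: [0.5902, 0.151, 0.0353]
orientation: [0.0, 0.016, 1.0, 0.0]
wrist_force: [-0.0, -0.2, 0.3]
finger_gap: 0.0002
```

```bash
python3 f.py
```

```text
18.82 [0.5902 0.151  0.0353] F [-0.32  0.14  0.13] sd [0.24 0.43 0.54]
```

Call:
play_rows(
  moves=[
    {"claw": 0, "delta_pos": [-0.03, 0, 0], "twist": 0},
    {"claw": 0, "delta_pos": [-0.06, 0, 0], "twist": 0},
    {"claw": 0, "delta_pos": [-0.06, 0, 0], "twist": 0},
  ],
)

```text
clock: 19.2
tcp_pos: [0.5908, 0.151, 0.0353]
orientation: [0.0, 0.016, 1.0, 0.0]
wrist_force: [-0.9, 0.0, 0.8]
finger_gap: -0.0
```

```bash
python3 f.py
```

```text
19.5 [0.5908 0.151  0.0353] F [-0.18  0.39  0.18] sd [0.55 0.26 0.42]
```

Call:
play_rows(
  moves=[
    {"claw": 0, "delta_pos": [-0.03, 0, 0], "twist": 0},
    {"claw": 0, "delta_pos": [-0.05, 0, 0], "twist": 0},
    {"claw": 0, "delta_pos": [-0.05, 0, 0], "twist": 0},
  ],
)

```text
clock: 19.88
tcp_pos: [0.5912, 0.151, 0.0353]
orientation: [-0.0, 0.016, 1.0, 0.0]
wrist_force: [-0.8, 0.8, -0.0]
finger_gap: 0.0003
```

```bash
python3 f.py
```

```text
20.18 [0.5912 0.151  0.0353] F [-0.78  0.35  0.13] sd [0.6  0.52 0.41]
```

Call:
play_rows(
  moves=[
    {"claw": 0, "delta_pos": [-0.03, 0, 0], "twist": 0},
    {"claw": 0, "delta_pos": [-0.05, 0, 0], "twist": 0},
    {"claw": 0, "delta_pos": [-0.05, 0, 0], "twist": 0},
  ],
)

```text
clock: 20.55
tcp_pos: [0.5917, 0.151, 0.0353]
orientation: [-0.0, 0.016, 1.0, 0.0]
wrist_force: [-0.8, 0.8, -0.2]
finger_gap: -0.0001
```

```bash
python3 f.py
```

```text
20.85 [0.5917 0.151  0.0353] F [-0.85  0.17  0.57] sd [0.57 0.41 0.46]
```

Call:
play_rows(
  moves=[
    {"claw": 0, "delta_pos": [-0.03, 0, 0], "twist": 0},
    {"claw": 0, "delta_pos": [-0.05, 0, 0], "twist": 0},
    {"claw": 0, "delta_pos": [-0.05, 0, 0], "twist": 0},
  ],
)

```text
clock: 21.22
tcp_pos: [0.5922, 0.151, 0.0353]
orientation: [-0.0, 0.016, 1.0, 0.0]
wrist_force: [-1.9, 0.6, 1.2]
finger_gap: -0.0002
```

```bash
python3 f.py
```

```text
21.52 [0.5922 0.151  0.0353] F [-1.45  0.42  0.29] sd [0.48 0.36 0.31]
```

The force is now rising (1.45 N), so the nose spring is being pressed. I'll take finer steps.

Call:
play_rows(
  moves=[
    {"claw": 0, "delta_pos": [-0.03, 0, 0], "twist": 0},
    {"claw": 0, "delta_pos": [-0.03, 0, 0], "twist": 0},
  ],
)

```text
clock: 21.78
tcp_pos: [0.5925, 0.151, 0.0353]
orientation: [-0.0, 0.016, 1.0, 0.0]
wrist_force: [-1.5, 0.0, 1.0]
finger_gap: 0.0002
```

```bash
python3 f.py
```

```text
22.07 [0.5925 0.151  0.0353] F [-1.42  0.6   0.84] sd [0.61 0.42 0.38]
```

Call:
play_rows(
  moves=[
    {"claw": 0, "delta_pos": [-0.03, 0, 0], "twist": 0},
    {"claw": 0, "delta_pos": [-0.03, 0, 0], "twist": 0},
  ],
)

```text
clock: 22.32
tcp_pos: [0.5928, 0.1509, 0.0353]
orientation: [-0.0, 0.016, 1.0, 0.0]
wrist_force: [-1.5, 0.6, 0.8]
finger_gap: -0.0001
```

```bash
python3 f.py
```

```text
22.62 [0.5928 0.1509 0.0353] F [-1.78  0.76  0.71] sd [0.48 0.22 0.43]
```

Call:
play_rows(
  moves=[
    {"claw": 0, "delta_pos": [-0.02, 0, 0], "twist": 0},
    {"claw": 0, "delta_pos": [-0.02, 0, 0], "twist": 0},
  ],
)

```text
clock: 22.88
tcp_pos: [0.593, 0.1509, 0.0353]
orientation: [-0.0, 0.016, 1.0, 0.0]
wrist_force: [-2.1, 1.2, 0.2]
finger_gap: -0.0002
```

```bash
python3 f.py
```

```text
23.18 [0.593  0.1509 0.0353] F [-2.48  1.04  1.08] sd [0.53 0.39 0.33]
```

Call:
play_rows(
  moves=[
    {"claw": 0, "delta_pos": [-0.02, 0, 0], "twist": 0},
    {"claw": 0, "delta_pos": [-0.02, 0, 0], "twist": 0},
  ],
)

```text
clock: 23.42
tcp_pos: [0.5931, 0.1509, 0.0353]
orientation: [-0.0, 0.016, 1.0, 0.0]
wrist_force: [-2.0, 0.3, 0.5]
finger_gap: -0.0003
```

```bash
python3 f.py
```

```text
23.73 [0.5931 0.151  0.0353] F [-2.44  0.84  1.12] sd [0.36 0.33 0.59]
```

Call:
play_rows(
  moves=[
    {"claw": 0, "delta_pos": [-0.02, 0, 0], "twist": 0},
    {"claw": 0, "delta_pos": [-0.02, 0, 0], "twist": 0},
  ],
)

```text
clock: 23.98
tcp_pos: [0.5932, 0.1509, 0.0353]
orientation: [-0.0, 0.016, 1.0, 0.0]
wrist_force: [-4.1, 1.1, 1.4]
finger_gap: -0.0
```

```bash
python3 f.py
```

```text
24.27 [0.5931 0.1509 0.0353] F [-4.08  1.2   1.75] sd [0.48 0.33 0.37]
```

Call:
play_rows(
  moves=[
    {"claw": 0, "delta_pos": [-0.02, 0, 0], "twist": 0},
    {"claw": 0, "delta_pos": [-0.02, 0, 0], "twist": 0},
  ],
)

```text
clock: 24.52
tcp_pos: [0.5932, 0.1509, 0.0352]
orientation: [-0.0, 0.016, 1.0, 0.0]
wrist_force: [-5.0, 1.5, 3.0]
finger_gap: -0.0003
```

```bash
python3 f.py
```

```text
24.82 [0.5932 0.1509 0.0353] F [-4.83  0.95  3.05] sd [0.52 0.37 0.32]
```

The nose is fully in: 4.8 N against a position that no longer moves, below the 6 N slip. I'll back off slowly, then lift clear.

Call:
play_rows(
  moves=[
    {"claw": 0, "delta_pos": [0.03, 0, 0], "twist": 0},
    {"claw": 0, "delta_pos": [0.06, 0, 0], "twist": 0},
    {"claw": 0, "delta_pos": [0.1, 0, 0], "twist": 0},
    {"claw": 0, "delta_pos": [0.15, 0, 0], "twist": 0},
    {"claw": 0, "delta_pos": [0.25, 0, 0], "twist": 0},
    {"claw": 0, "delta_pos": [0.4, 0, 0], "twist": 0},
    {"claw": 0, "delta_pos": [1, 0, 0], "twist": 0},
    {"claw": 0, "delta_pos": [3, 0, 0], "twist": 0},
    {"claw": 0, "delta_pos": [5, 0, -3], "twist": 0},
    {"claw": 0, "delta_pos": [8, 0, -9], "twist": 0},
    {"claw": 0, "delta_pos": [10, 0, -12], "twist": 0},
    {"claw": 0, "delta_pos": [10, 0, -12], "twist": 0},
  ],
)

```text
clock: 26.32
tcp_pos: [0.4941, 0.1546, 0.1586]
orientation: [0.003, 0.016, 1.0, 0.0]
wrist_force: [0.3, 0.0, 0.2]
finger_gap: -0.0001
```

```bash
python3 f.py
python3 - <<'E'
from h import *
di=imaging.read_camera("side"); si=imaging.read_camera("scene")
A=np.zeros((600,800,3),np.uint8)
A[:300,:400]=cv2.resize(di[165:195,325:365],(400,300),interpolation=cv2.INTER_CUBIC)
A[:300,400:]=cv2.resize(si[280:325,225:285],(400,300),interpolation=cv2.INTER_CUBIC)
A[300:,:400]=cv2.resize(di,(400,300)); A[300:,400:]=cv2.resize(si,(400,300))
cv2.imwrite("pics/c7.png",A[:,:,::-1])
s0=cv2.imread("pics/scene0.png"); g=lambda a:cv2.cvtColor(a,cv2.COLOR_BGR2GRAY).astype(np.float32)
a=g(s0);b=g(si[:,:,::-1].copy()); 
for n,(y0,y1,x0,x1) in dict(stopknobs=(305,335,222,262),cradlefront=(330,355,230,260)).items():
    print(n,cv2.phaseCorrelate(a[y0:y1,x0:x1].copy(),b[y0:y1,x0:x1].copy()))
E
```

```text
26.62 [0.4933 0.1539 0.1538] F [-0.04  0.06 -0.64] sd [0.76 0.77 0.36]
stopknobs ((0.24058821893416749, -0.09318789716053288), 0.8928008206685384)
cradlefront ((0.025933417538503534, 0.4960448641526636), 1.0057459955215453)
```

View pics/c7.png

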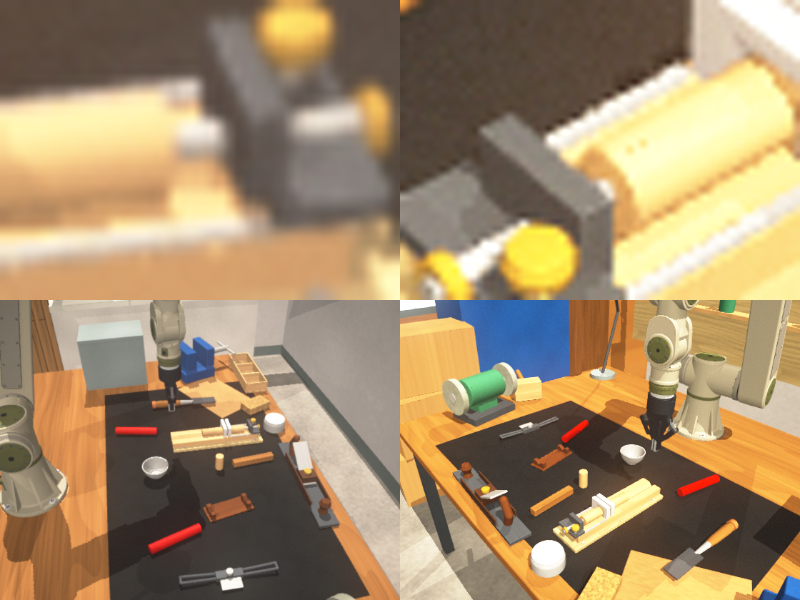

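The blank's end meets the screw nose at side crop (172,135). The stop has shifted less than 0.3 px, and the bench is otherwise undisturbed. Handing in.

```bash
python3 -c "
from h import *
print(env.hand_in())"
```

```text
the job is handed in; nothing more can be done
None
```

The job is handed in at about 27 s of the 64 s. The blank lies in the groove with its end against the stop's nose. No verdict was reported.

- **What I did:** I lifted the wooden blank off the rest, laid it in the groove behind the bridge and let go. I then pushed its rear end with closed fingers until the nose was in, and backed off slowly. The final push read 4.8 N at the wrist, groove friction included, against the stop's 6 N slip.
- **Regrip on the way:** The first grip read 26.6 mm on the 28 mm blank with about 6 N of upward force, so I opened and regripped 3 mm lower. The opening still read 26.5 mm, but the force dropped and the blank stayed level when lifted.
- **Last checks:** Pictures taken after backing off show the blank's end at the nose. The stop has shifted less than 0.3 pixel, within what the images can resolve. By eye, nothing else on the bench has moved.
- **Not measured directly:** Wrist readings scatter by about 0.5 N, so the force on the nose after backing off is only judged from the pictures.

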